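# Scrub the blending tool's tip and stand it in the mug

### The job

Clean the blending tool that leans in the brass pen stand: holding it about upright, dip its orange tip into the white scrubbing pot and gently press the sprung yellow disc inside down by about 5 mm near its middle, without ramming it against its stop. Then put the tool away tip down in the blue mug, lowering it right to the bottom before letting go; leave the stamp, the ink pad and the jar where they are, and do not tip the mug over.

Things in the scene. Friction and masses are not known exactly. Their poses are not given: they have to be found in the camera images.
- tool: Blending tool, 170 mm long, 35 g. Origin at its tip's end, +z along the tool to the handle's end. Orange rubber tip (0-30 mm, radius 3 to 6 mm), aluminium ferrule (30-65 mm, radius 6.5 mm), blue square handle (65-165 mm, 12 x 12 mm, sides along x and y), white cap. Starts tip down in the stand's tube, leaning about 0.42 rad towards the stand's -x, its y axis level.
- tool_tip (a point): The end of the tool's orange tip (the tool's origin).
- stand: Pen stand, fixed: dark wooden base 90 x 70 x 12 mm with a brass tube, 26 mm outer and 18 mm inner diameter, slanting 0.25 rad from vertical towards the stand's -x. The tube's mouth is about 65 mm above the desk; the tool sits 45 mm deep in it. Origin: centre of the base's underside.
- pot: Fixed open white pot, green band, 70 mm outer and 62 mm inner diameter, 80 mm high. Origin: centre of underside, z up. Inside, a level yellow disc (58 mm diameter) on a spring: its top rests at an unreported height, different each time, 20 to 50 mm above the pot's underside; it gives 1 mm for each 0.8 N, down to a hard stop after 12 mm (about 10 N).
- pot_rim (a point): Centre of the pot's mouth, 80 mm above its underside.
- mug: Blue mug, loose, 0.35 kg, 76 mm outer diameter, 95 mm high, wall 4 mm, handle at its +y side reaching about 35 mm out. Origin: centre of its underside, z up.
- mug_in (a point): Centre of the mug's inner floor; the rim is about 90 mm above it.
- stamp: Wooden stamp block, 55 x 65 x 28 mm, a bystander. Origin: centre of its underside.
- inkpad: Black ink pad with a blue top, 70 x 70 x 20 mm, a bystander. Origin: centre of its underside.
- jar: Small clear jar with a white lid, 52 mm diameter, 50 mm high, a bystander. Origin: centre of its underside.
Mind the look-alikes: they are no part of the job. Of the things like the pot, leave any that is purple; of the rest the larger one is meant.

How it is judged (in metres and radians):
On the way, in this order (a step that is already met when the one before it is completed fails the run):
1. the held tool, about upright (within 0.35 rad), presses the disc in the pot with at least 2.5 N (about 3 mm) for 0.2 s, its tip within 15 mm of the pot's axis (contact force between tool and pot above 2.5 N and contact force between the fingers and tool above 1 N and horizontal distance between tool_tip and pot_rim below 0.015 m and z of tool_tip in the frame of pot below 0.05 m and angle between tool's own z axis and vertical below 0.35 rad), for 0.2 s.
2. the tool's tip is lowered inside the mug to within 15 mm of its floor while the fingers still hold the tool (horizontal distance between tool_tip and mug_in below 0.035 m and z of tool_tip in the frame of mug_in below 0.015 m and contact force between the fingers and tool above 1 N), for 0.1 s.
At the end, for the whole second after the job is handed in: The tool stands released and at rest in the mug, tip down (within 15 mm of the inner floor and 35 mm of its centre, leaning less than 0.75 rad), and the mug stands upright on the desk (within 0.1 rad) (horizontal distance between tool_tip and mug_in below 0.035 m and z of tool_tip in the frame of mug_in below 0.015 m and angle between tool's own z axis and vertical below 0.75 rad and angle between mug's own z axis and vertical below 0.1 rad and height (world z) of mug below 0.01 m and linear speed of tool below 0.02 m/s and contact force between the fingers and tool below 0.1 N); the robot touches nothing.
It fails at once if the tool presses or knocks the pot or its disc with more than 15 N (contact force between tool and pot above 15 N).
It fails at once if the mug is tipped by more than 0.5 rad (angle between mug's own z axis and vertical above 0.5 rad).
It fails at once if the stamp is pushed more than 20 mm (distance of stamp from where it was at the start of the episode above 0.02 m).
It fails at once if the ink pad is pushed more than 20 mm (distance of inkpad from where it was at the start of the episode above 0.02 m).
It fails at once if the jar is pushed more than 20 mm (distance of jar from where it was at the start of the episode above 0.02 m).
It also fails if it takes over 54 s, if anything falls off the work surface, if the arm or the gripper's body presses on something with over 40 N, if the wrist force passes 120 N, or if a joint passes its speed limit or range.

### The arm

A 6-joint arm with a two-finger parallel gripper is mounted at the origin on the work surface. World frame = base frame: x ahead of the robot, y to its left, z up, the work surface at z = 0. Lengths are in mm, angles in degrees, forces in N, time in s.
With the tool pointing down it reaches from about 375 to 925 mm from the base axis. Payload 5.7 kg.
Tool frame: the origin (TCP) lies at the very end of the fingers, on their centre line; the grasp point (between the pads) lies 19 mm behind it (ctrl.grip_point_offset is the distance from the TCP to the grasp point, in mm); z points along the fingers, y is the line along which they close (so a half turn about z gives the same grasp; the last joint's range is limited). The gripper opens to 88 mm and grips with 3 to 60 N. Pads are 20 mm wide; open, the fingers measure 115 mm over their backs; the gripper's body (75 mm by 178 mm) begins 61 mm behind the grasp point.
Start: joints at [-70.651, 20.558, 86.54, -0, 72.909, -6.595], TCP at [262.471, -539.508, 202.423] pointing down, gripper open.
Joint ranges: [-170.27, 170.27], [-57.76, 135], [12.27, 136.19], [-55.21, 235.2], [11.17, 155.16], [-170.74, 170.74]. Speed limits (degrees/s): [136.94, 136.94, 180, 180, 180, 180].

### API

Orientations are given as a 3x3 rotation matrix whose columns are the frame's x, y, z axes.
In Python, from bench import sense, imaging, ctrl gives the robot as it stands.
- The arm moves only by the tool send_rows, never from a script. Its argument "motion" is one flat list of numbers, 7 for each row, row after row: the shift along the tool's x, y, z in units of 25 mm (1.0 is 25 mm), then the turn, a rotation vector about the tool's x, y, z in units of 8 degrees (1.0 is 8 degrees), then the closure, from 0 (fully open) to 1 (shut). In form: [x, y, z, wx, wy, wz, gripper, x, y, z, wx, wy, wz, gripper, ...]. A call has 1 to 10 rows; each row shifts and turns the commanded pose from where the row before left it, along the tool's axes as they then stand; what a row does not reach is not made up. A row lasts 1/8 s, in which the tool goes at most 62.5 mm and 10.7 degrees, less where a joint would pass 70% of its speed; a pose out of reach is approached as far as the arm can. A call is refused whole if a number of a shift passes 1 or a number of a turn 1, either way. A call with a gripper value outside its range is refused whole. The fingers move at their own pace and stop on an object; "grip_force" is the grip in N (left out, the last holds). Time passes only in rows, so rows that do not move let the fingers close. It gives the time, the measured TCP pose, the force, the opening and the grip force at its end, in the units of the state.
- sense(): the state, without advancing time (a new reading comes with each control period).
- imaging.get_image(name): name is "scene" or "top" or "wrist"; returns a dict with "frame" (420x560x3 uint8, blue, green, red), "K" (3x3 intrinsics, pixels), "R" (3x3) and "t" (3): a world point X has camera coordinates R X + t. Camera axes: x right, y down, z forward; pixel columns grow to the right and rows downward; lengths in mm; the calibration is good to about 2 mm. The wrist camera is an equidistant fisheye: a pixel r from the principal point sees the ray r / f radians off the axis. A picture is of the moment at which its call begins. There is no depth.
- ctrl.close_job(): hands the job in; it is judged then, once.
The state is a dict: "t": time; "joint_pos": joint angles; "joint_vel": joint speeds; "joint_efforts": joint torques, N m; "eef_pos": TCP position; "eef_rot": TCP orientation; "contact_force": force on the tool from outside, world axes, zero at the start; "torque": the same for the moment, N m; "opening": finger opening in mm; "finger_force": force on a finger pad.
Only numpy, scipy, OpenCV 4.12 (cv2) and the standard library are available. Lean on these libraries where they do the work, as an engineer would, in place of code of your own. Each camera call takes 0.05 s, during which the arm holds its last target. There are 200 camera calls.

## Working session

There is one attempt and no reset: what is moved stays moved. The work goes in short steps, Python scripts to look and compute and a tool call to move; the robot and the scene stay as the last step left them, time stands still between calls to the robot, and variables do not carry over. Pictures are saved under pics/ and viewed, at most 10 in all, crops included, and the job is handed in when it is done.

Besides the shell and the picture viewer there is one more tool, called after "Request:" by a JSON object that holds its "op" and its "data", one argument or row to a line. send_rows: Moves the arm, as the interface text tells. Its arguments: {"type":"object","properties":{"motion":{"type":"array"},"grip_force":{"type":"number"}},"required":["motion"]}

```bash
mkdir -p pics
cat > h.py <<'E'
from bench import sense, imaging, ctrl
import numpy as np, cv2, pickle
def grab(n,f):
    d=imaging.get_image(n); cv2.imwrite(f'pics/{f}.png',d['frame']); pickle.dump(d,open(f'pics/{f}.pkl','wb')); return d
def load(f): return pickle.load(open(f'pics/{f}.pkl','rb'))
def ray(d,u,v):
    K=np.array(d['K']);R=np.array(d['R']);t=np.array(d['t'])
    r=np.linalg.solve(K,[u,v,1]); return -R.T@t, R.T@r
def atz(d,u,v,z):
    c,r=ray(d,u,v); return (c+r*(z-c[2])/r[2]).round(1)
def proj(d,X):
    p=np.array(d['K'])@(np.array(d['R'])@np.array(X,float)+np.array(d['t'])); return (p[:2]/p[2]).round(1)
def tri(*obs):
    A=np.zeros((3,3));b=np.zeros(3)
    for d,u,v in obs:
        c,r=ray(d,u,v); r/=np.linalg.norm(r); P=np.eye(3)-np.outer(r,r); A+=P;b+=P@c
    return np.linalg.solve(A,b).round(1)
E
python3 -c "
from h import *
for n in('scene','top'):
    d=grab(n,n+'0'); c=-np.array(d['R']).T@np.array(d['t']); print(n,c.round(),np.array(d['K']).round(1).tolist(),np.array(d['R']).round(2).tolist())
a=cv2.imread('pics/scene0.png');b=cv2.imread('pics/top0.png')
print(sense())
"
```

```text
scene [1005. -292.  487.] [[407.5, 0.0, 277.6], [0.0, 407.5, 210.7], [0.0, 0.0, 1.0]] [[0.55, 0.84, -0.01], [0.48, -0.32, -0.82], [-0.69, 0.44, -0.58]]
top [ 461.    2. 1101.] [[506.5, 0.0, 274.5], [0.0, 506.5, 209.4], [0.0, 0.0, 1.0]] [[-0.01, -1.0, -0.01], [-1.0, 0.01, -0.1], [0.1, 0.0, -1.0]]
{'t': 0.1, 'joint_pos': array([-7.06522366e+01,  2.05924472e+01,  8.65921147e+01,  3.58861324e-05,
        7.29091150e+01, -6.59155779e+00]), 'joint_vel': array([-0.04308255, -0.00377645, -0.20395106,  0.10270036, -0.02055644,
       -0.03063331]), 'joint_efforts': array([-2.66003326e-04, -5.16353059e+01, -2.71406275e+01,  6.76610135e-02,
        2.75497284e-02, -3.24223413e-05]), 'eef_pos': array([ 262.25653853, -538.92187241,  201.71228947]), 'eef_rot': array([[ 8.99257929e-01,  4.37418432e-01, -5.41102353e-04],
       [ 4.37418726e-01, -8.99256625e-01,  1.54283336e-03],
       [ 1.88273874e-04, -1.62409344e-03, -9.99998663e-01]]), 'contact_force': array([ 0.60198997, -0.59999034,  0.42181115]), 'torque': array([ 0.02204302, -0.0004569 ,  0.0346585 ]), 'finger_force': 0.0, 'opening': 88.12826196073097}
```

View pics/scene0.png

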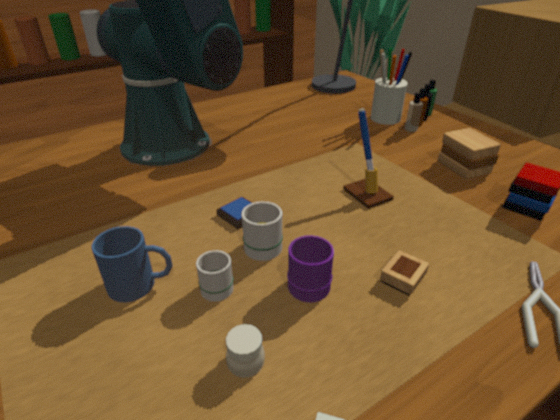

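View pics/top0.png

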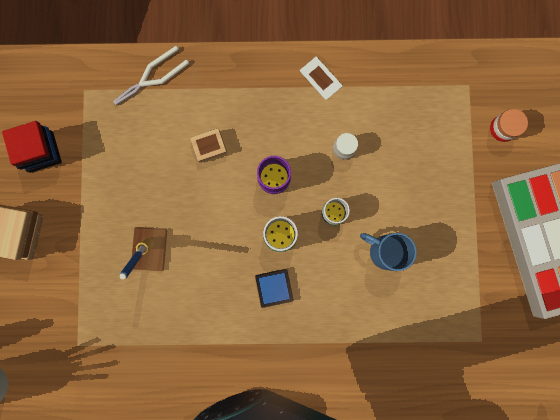

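The scene shows the tool leaning in the stand at top (123,276) to (142,248), and in the scene picture from (362,110) to (371,185). The mug is at top (393,251).
Pot candidates, by top pixel: large white (281,234), small white (336,211) and purple (274,174). I choose the large white one. I'll check it and the tool and mug in enlarged crops.

```bash
python3 -c "
from h import *
a=cv2.imread('pics/top0.png');s=cv2.imread('pics/scene0.png')
z=lambda i,x,y,w,h,k:cv2.resize(i[y:y+h,x:x+w],None,fx=k,fy=k,interpolation=cv2.INTER_CUBIC)
# left: top stand (110,220,64x64), pot+mug (255,205,..)
A=z(a,105,220,75,70,5); B=z(s,335,100,75,112,5)
o=np.zeros((560,760,3),np.uint8); o[:350,:375]=A; o[:560,380:755]=B
cv2.imwrite('pics/c1.png',o)
cv2.imwrite('pics/c2.png',z(a,255,190,175,90,4.5))
"
```

```text
(no output)
```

View pics/c1.png

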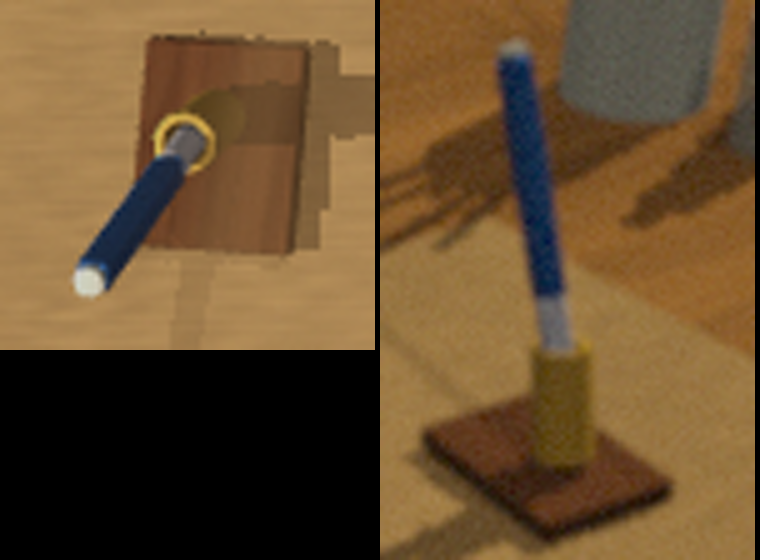

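View pics/c2.png

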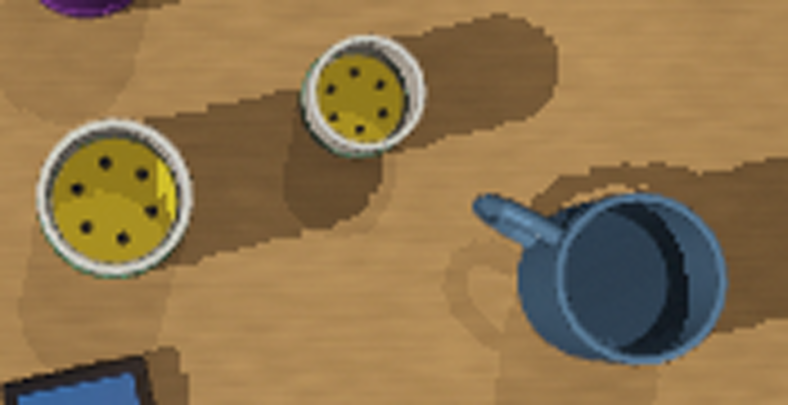

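Crops: large white pot confirmed, rim centre at top (280.3,233.8). Mug rim centre is (397.4,252), with its handle pointing to the upper left. The tool cap is at top (122.8,276.2) and scene (361.8,109.2). The handle/ferrule joint is at top (140.2,252) and scene (369,159).

```bash
python3 -c "
from h import *
t=load('top0');s=load('scene0')
cap=tri((t,122.8,276.2),(s,361.8,109.2)); j=tri((t,140.2,252),(s,369,159))
print('cap',cap,'j',j,np.linalg.norm(cap-j)); a=(cap-j)/np.linalg.norm(cap-j); print('axis',a,np.arccos(a[2]),'tip',cap-170*a)
for X,d in((cap,t),(cap,s),(j,t),(j,s)): print(proj(d,X))
print('pot',atz(t,280.3,233.8,80),'mug',atz(t,397.4,252,95))
print('pot scene',proj(s,atz(t,280.3,233.8,80)),'mug scene',proj(s,atz(t,397.4,252,95)))
# stand base corners in crop
for u,v in((147,37),(308,44),(295,253),(143,245)): print(atz(t,105+u/5,220+v/5,12))
print('mouth',atz(t,105+184/5,220+143/5,65))
for n,u,v,z in(('ink',274,288,20),('jar',346,146,50),('stamp',208,146,28),('small',336,211,60)): print(n,atz(t,u,v,z))
"
```

```text
cap [432.4 282.4 177.1] j [476.9 275.9  85.3] 102.22396979182524
axis [-0.43531864  0.06358587  0.89802813] 0.4555296845952568 tip [506.40416962 271.59040219  24.43521862]
[122.4 275.9]
[361.3 109.3]
[140.  251.8]
[368.8 159. ]
pot [510.   -5.3  80. ] mug [ 470.6 -236.2   95. ]
pot scene [261.2 212.3] mug scene [117.1 240.6]
[530.7 308.5  12. ]
[526.9 239.   12. ]
[437.5 243.7  12. ]
[441.7 308.9  12. ]
mouth [483.8 277.8  65. ]
ink [398.6   9.   20. ]
jar [ 695.  -146.3   50. ]
stamp [703.6 147.8  28. ]
small [ 556.7 -120.9   60. ]
```

```bash
cat >> h.py <<'E'
from scipy.spatial.transform import Rotation as Ro
def plan(p=None,R=None,s=None):
    s=s or sense(); P=s['eef_pos'];M=np.array(s['eef_rot'])
    if p is not None: print('shift units',(M.T@(np.array(p)-P)/25).round(2))
    if R is not None: print('turn units',(Ro.from_matrix(M.T@R).as_rotvec(degrees=True)/8).round(2))
def Rz(z,y):
    z=np.array(z,float);z/=np.linalg.norm(z);y=np.array(y,float);y-=z*(y@z);y/=np.linalg.norm(y)
    return np.array([np.cross(y,z),y,z]).T
A=np.array([-.407,.02,.913]);RG=Rz(-A,[-.06,-1,0]); G=np.array([457.2,279,125.3])
E
python3 -c "
from h import *
plan([480,0,205],RG)
s=sense();s['eef_pos']=np.array([480,0,205.]);plan(G+105*A,None,s);print(G+105*A)
"
```

```text
shift units [ 17.26 -15.58  -0.1 ]
turn units [-0.75  2.95  3.61]
shift units [  2.56 -11.26  -0.63]
[414.465 281.1   221.165]
```

Request:
{"op": "send_rows", "data": {
  "motion": [0.96,-0.87,0,0,0,0,0,0.96,-0.87,0,0,0,0,0,0.96,-0.87,0,0,0,0,0,0.96,-0.87,0,0,0,0,0,0.96,-0.87,0,0,0,0,0,0.96,-0.87,0,0,0,0,0,0.96,-0.87,0,0,0,0,0,0.96,-0.87,0,0,0,0,0,0.96,-0.87,0,0,0,0,0]
}}

```text
t: 1.23
eef_pos: [371.1, -267.8, 202.2]
eef_rot: [[0.899, 0.437, -0.0], [0.437, -0.899, 0.001], [-0.0, -0.001, -1.0]]
contact_force: [-0.4, -0.3, 1.0]
opening: 87.9
finger_force: 0.0
```

Request:
{"op": "send_rows", "data": {
  "motion": [0.96,-0.87,0,0,0,0,0,0.96,-0.87,0,0,0,0,0,0.96,-0.87,0,0,0,0,0,0.96,-0.87,0,0,0,0,0,0.96,-0.87,0,0,0,0,0,0.96,-0.87,0,0,0,0,0,0.96,-0.87,0,0,0,0,0,0.96,-0.87,0,0,0,0,0,0.96,-0.87,0,0,0,0,0]
}}

```text
t: 2.35
eef_pos: [479.7, 2.6, 202.2]
eef_rot: [[0.899, 0.437, -0.001], [0.437, -0.899, 0.0], [-0.0, -0.0, -1.0]]
contact_force: [0.0, -0.6, -0.4]
opening: 87.6
finger_force: 0.0
```

Request:
{"op": "send_rows", "data": {
  "motion": [0.21,-0.94,-0.05,0,0,0,0,0.21,-0.94,-0.05,0,0,0,0,0.21,-0.94,-0.05,0,0,0,0,0.21,-0.94,-0.05,0,0,0,0,0.21,-0.94,-0.05,0,0,0,0,0.21,-0.94,-0.05,0,0,0,0,0.21,-0.94,-0.05,0,0,0,0,0.21,-0.94,-0.05,0,0,0,0]
}}

```text
t: 3.35
eef_pos: [434.6, 189.6, 212.2]
eef_rot: [[0.899, 0.437, -0.001], [0.437, -0.899, -0.0], [-0.001, -0.0, -1.0]]
contact_force: [0.4, 0.5, -1.5]
opening: 87.7
finger_force: 0.0
```

Request:
{"op": "send_rows", "data": {
  "motion": [0.21,-0.94,-0.05,0,0,0,0,0.21,-0.94,-0.05,0,0,0,0,0.21,-0.94,-0.05,0,0,0,0,0.21,-0.94,-0.05,0,0,0,0,0,0,0,-0.19,0.74,0.9,0,0,0,0,-0.19,0.74,0.9,0,0,0,0,-0.19,0.74,0.9,0,0,0,0,-0.19,0.74,0.9,0,0,0,0,0,0,0,0,0,0]
}}

```text
invalid input at $.motion: expected a multiple of 7 numbers
```

```bash
python3 -c "
from h import *
s=sense();print(s['t'],s['eef_pos'],s['joint_pos'].round(1));plan(G,RG);plan(G+80*A)
d=grab('wrist','w1');print(d['K'])
cv2.imwrite('pics/w1.png',d['frame'])
d=grab('top','t1')
"
```

```text
3.35 [434.6069862  189.6294565  212.24327971] [ 15.2   9.6 100.7   0.   69.8  79.3]
shift units [ 2.38 -2.82  3.48]
turn units [-0.74  2.95  3.61]
shift units [ 1.23 -3.45  0.56]
[[325.1922621    0.         281.76072548]
 [  0.         325.1922621  208.21119641]
 [  0.           0.           1.        ]]
```

View pics/w1.png

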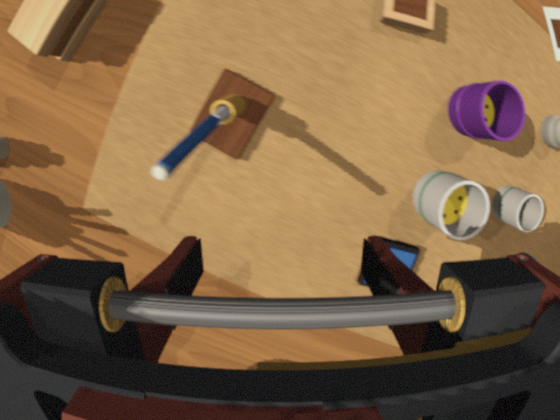

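The last batch was refused because one row was a number short, so I'm resending it. The wrist view shows the tool cap at (160,172) and the tube mouth at (222,110), as expected.

Request:
{"op": "send_rows", "data": {
  "motion": [0.21,-0.94,-0.05,0,0,0,0,0.21,-0.94,-0.05,0,0,0,0,0.21,-0.94,-0.05,0,0,0,0,0.21,-0.94,-0.05,0,0,0,0,0,0,0,-0.19,0.74,0.9,0,0,0,0,-0.19,0.74,0.9,0,0,0,0,-0.19,0.74,0.9,0,0,0,0,-0.19,0.74,0.9,0,0,0,0,0,0,0,0,0]
}}

```text
invalid input at $.motion: expected a multiple of 7 numbers
```

```bash
python3 -c "
from h import *
s=sense();print(s['t'],s['eef_pos'],s['joint_pos'].round(1));plan(G,RG);plan(G+80*A)
def wproj(d,X):
    p=np.array(d['R'])@X+np.array(d['t']);th=np.arctan2(np.hypot(*p[:2]),p[2]);K=np.array(d['K']);return (p[:2]/np.hypot(*p[:2])*th*K[0,0]+K[:2,2]).round(1)
d=grab('wrist','w2')
base=G-111*A
print('pred cap',wproj(d,base+170*A),'joint',wproj(d,base+65*A),'tcp',wproj(d,s['eef_pos']))
print('from w1: ',wproj(load('w1'),base+170*A),wproj(load('w1'),base+65*A))
"
```

```text
3.45 [434.41425262 190.47229338 212.31116037] [ 15.3   9.6 100.7   0.   69.8  79.2]
shift units [ 2.38 -2.78  3.48]
turn units [-0.75  2.95  3.62]
shift units [ 1.23 -3.41  0.56]
pred cap [166. 172.] joint [219.  118.6] tcp [282.1 241.8]
from w1:  [164.7 172. ] [217.8 118.5]
```

View pics/w2.png

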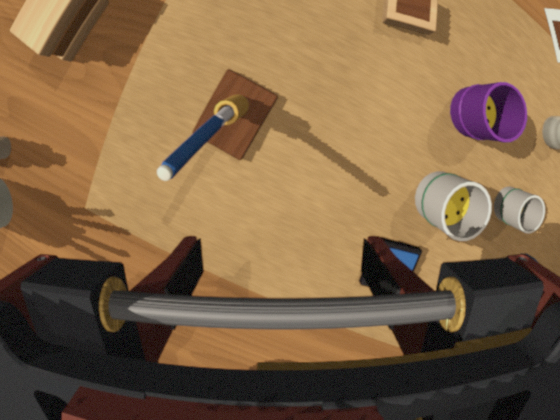

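The wrist view matches the prediction to about 2 px: cap seen at (164,173), predicted (166,172). My pose estimate is good, so I'm resending the batch without the final row.

Request:
{"op": "send_rows", "data": {
  "motion": [0.21,-0.94,-0.05,0,0,0,0,0.21,-0.94,-0.05,0,0,0,0,0.21,-0.94,-0.05,0,0,0,0,0.21,-0.94,-0.05,0,0,0,0,0,0,0,-0.19,0.74,0.9,0,0,0,0,-0.19,0.74,0.9,0,0,0,0,-0.19,0.74,0.9,0,0,0,0,-0.19,0.74,0.9,0]
}}

```text
t: 4.5
eef_pos: [413.0, 280.8, 217.4]
eef_rot: [[0.915, -0.047, 0.4], [-0.042, -0.999, -0.022], [0.4, 0.003, -0.916]]
contact_force: [0.7, -0.3, -0.7]
opening: 87.6
finger_force: 0.0
```

```bash
python3 -c "
from h import *
d=grab('wrist','w3')
s=sense();print(s['t'],s['eef_pos'],s['joint_pos'].round(1));plan(G,RG);plan(G+80*A)
def wproj(d,X):
    p=np.array(d['R'])@X+np.array(d['t']);th=np.arctan2(np.hypot(*p[:2]),p[2]);K=np.array(d['K']);return (p[:2]/np.hypot(*p[:2])*th*K[0,0]+K[:2,2]).round(1)
base=G-111*A
print('pred cap',wproj(d,base+170*A),'joint',wproj(d,base+65*A),'tcp',wproj(d,s['eef_pos']))
"
```

```text
4.55 [410.88420807 280.15969186 216.00556673] [ 38.8   3.5 112.8 -21.3  47.8 144.1]
shift units [ 0.24 -0.06  4.07]
turn units [0.03 0.06 0.03]
shift units [ 0.22 -0.05  0.87]
pred cap [281.1 216.9] joint [281.1 187.8] tcp [283.  245.7]
```

View pics/w3.png

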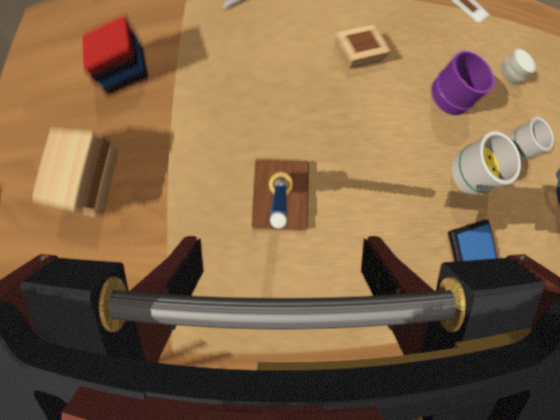

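Cap at (279,219) is centred between the fingers, within about 1 mm of prediction. Advancing, then closing.

Request:
{"op": "send_rows", "data": {
  "motion": [0.05,-0.01,0.8,0,0,0,0,0.05,-0.01,0.8,0,0,0,0,0.05,-0.01,0.8,0,0,0,0,0.05,-0.01,0.8,0,0,0,0,0.04,-0.01,0.8,0,0,0,0,0,0,0,0,0,0,0,0,0,0,0,0,0,0.5],
  "grip_force": 20
}}

```text
t: 5.42
eef_pos: [458.6, 280.6, 128.2]
eef_rot: [[0.917, -0.043, 0.397], [-0.037, -0.999, -0.021], [0.397, 0.005, -0.918]]
contact_force: [-0.6, 0.6, 0.3]
opening: 81.0
finger_force: 0.0
```

```bash
python3 -c "
from h import *
s=sense();print(s['t'],s['eef_pos'],s['opening'],s['contact_force']);plan(G,RG)
"
```

```text
5.425 [458.56927956 280.58126347 128.15250726] 80.99181875518877 [-0.64018707  0.59307668  0.27660292]
shift units [-0.09  0.06  0.08]
turn units [0.01 0.08 0.13]
```

Request:
{"op": "send_rows", "data": {
  "motion": [0,0,0,0,0,0,0.8,0,0,0,0,0,0,1,0,0,0,0,0,0,1,0,0,0,0,0,0,1,0,0,0,0,0,0,1,0,0,0,0,0,0,1],
  "grip_force": 20
}}

```text
t: 6.18
eef_pos: [458.2, 281.1, 127.8]
eef_rot: [[0.917, -0.043, 0.397], [-0.037, -0.999, -0.021], [0.397, 0.004, -0.918]]
contact_force: [0.2, 0.5, 0.4]
opening: 21.4
finger_force: 0.0
```

Request:
{"op": "send_rows", "data": {
  "motion": [0,0,0,0,0,0,1,0,0,0,0,0,0,1,0,0,0,0,0,0,1,0,0,0,0,0,0,1],
  "grip_force": 20
}}

```text
t: 6.68
eef_pos: [458.2, 281.0, 127.8]
eef_rot: [[0.917, -0.043, 0.397], [-0.038, -0.999, -0.021], [0.397, 0.004, -0.918]]
contact_force: [0.9, 0.2, -0.2]
opening: 12.3
finger_force: 19.9
```

Request:
{"op": "send_rows", "data": {
  "motion": [0,0,-0.5,0,0,0,1,0,0,-0.8,0,0,0,1,0,0,-0.8,0,0,0,1,0,0,-0.8,0,0,0,1,0,0,0,0,0,0,1]
}}

```text
t: 7.3
eef_pos: [429.6, 283.3, 196.2]
eef_rot: [[0.916, -0.042, 0.399], [-0.038, -0.999, -0.019], [0.399, 0.002, -0.917]]
contact_force: [-0.4, -0.2, -0.8]
opening: 12.1
finger_force: 19.9
```

```bash
python3 -c "
from h import *
s=sense();print(s['t'],s['eef_pos'],s['opening'],s['contact_force'],s['finger_force'],s['joint_pos'].round())
R=Rz([0,0,-1],[0.437,-.9,0]);plan(None,R)
s['eef_rot']=R; plan([510,-5.3,260],R,s)
cap=s['eef_pos']
t=grab('top','t2');c=grab('scene','s2')
z=lambda i,x,y,w,h,k:cv2.resize(i[y:y+h,x:x+w],None,fx=k,fy=k)
cv2.imwrite('pics/s2c.png',z(c['frame'],300,30,140,180,3.3))
"
```

```text
7.3 [429.59907957 283.2817969  196.231769  ] 12.130559859457433 [-0.3610552  -0.15111872 -0.83434929] 19.930791053920984 [ 37.   6. 113. -21.  44. 143.]
turn units [ 0.74 -2.88 -3.49]
shift units [-2.15 11.79 -2.55]
turn units [0. 0. 0.]
```

View pics/s2c.png

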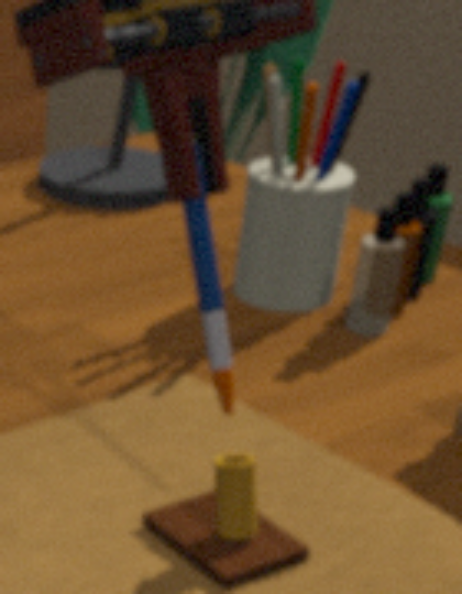

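The tool is out and held straight, tip at scene (369,154.5), clear of the tube. I'll lift, turn it upright and move over the pot.

Request:
{"op": "send_rows", "data": {
  "motion": [0,0,-0.9,0,0,0,1,0,0,-0.9,0,0,0,1,0,0,0,0.12,-0.48,-0.58,1,0,0,0,0.12,-0.48,-0.58,1,0,0,0,0.12,-0.48,-0.58,1,0,0,0,0.12,-0.48,-0.58,1,0,0,0,0.12,-0.48,-0.58,1,0,0,0,0.12,-0.48,-0.58,1]
}}

```text
t: 8.4
eef_pos: [411.5, 282.9, 234.7]
eef_rot: [[0.9, 0.437, -0.006], [0.437, -0.9, -0.006], [-0.008, 0.003, -1.0]]
contact_force: [-0.2, 0.2, -0.0]
opening: 12.1
finger_force: 19.9
```

```bash
python3 -c "
from h import *
s=sense();print(s['t'],s['eef_pos'],s['opening'],s['joint_pos'].round())
R=Rz([0,0,-1],[0.437,-.9,0]);plan([510,-5.3,240],R)
"
```

```text
8.4 [411.49152729 282.92713232 234.66810402] 12.053541915545432 [27. 11. 96. -0. 74. 91.]
shift units [-1.49 12.09 -0.17]
turn units [ 0.02  0.05 -0.  ]
```

Request:
{"op": "send_rows", "data": {
  "motion": [-0.11,0.6,-0.02,0,0,0,1,-0.11,0.9,-0.02,0,0,0,1,-0.11,0.9,-0.02,0,0,0,1,-0.11,0.9,-0.02,0,0,0,1,-0.11,0.9,-0.02,0,0,0,1,-0.11,0.9,-0.02,0,0,0,1,-0.11,0.9,-0.02,0,0,0,1,-0.11,0.9,-0.02,0,0,0,1,-0.11,0.9,-0.02,0,0,0,1,-0.11,0.9,-0.02,0,0,0,1]
}}

```text
t: 9.65
eef_pos: [480.6, 74.1, 240.9]
eef_rot: [[0.901, 0.433, -0.002], [0.433, -0.901, -0.006], [-0.004, 0.004, -1.0]]
contact_force: [-0.4, -0.5, -0.6]
opening: 12.2
finger_force: 19.9
```

Request:
{"op": "send_rows", "data": {
  "motion": [-0.11,0.9,0,0,0,0,1,-0.11,0.9,0,0,0,0,1,-0.11,0.9,0,0,0,0,1,-0.06,0.5,0,0,0,0,1,0,0,0,0,0,0,1,0,0,0,0,0,0,1]
}}

```text
t: 10.4
eef_pos: [506.9, -0.1, 241.6]
eef_rot: [[0.901, 0.435, -0.002], [0.435, -0.901, -0.004], [-0.004, 0.003, -1.0]]
contact_force: [0.1, 0.2, 0.1]
opening: 11.6
finger_force: 19.9
```

```bash
python3 -c "
from h import *
s=sense();p=s['eef_pos'];R=s['eef_rot'];print(s['t'],p,s['opening'],s['contact_force']);plan([510,-5.3,240],Rz([0,0,-1],[0.437,-.9,0]))
c=grab('scene','s3');print('pred tip',proj(c,p+111*R[:,2]),'joint',proj(c,p+46*R[:,2]),'rim',proj(c,[510,-5.3,80]))
x=c['frame'][100:270,190:340];cv2.imwrite('pics/s3c.png',cv2.resize(x,None,fx=3.5,fy=3.5,interpolation=cv2.INTER_CUBIC))
"
```

```text
10.4 [ 5.06906673e+02 -1.45590768e-01  2.41597290e+02] 11.60436672743742 [0.08462763 0.210737   0.09873562]
shift units [0.02 0.24 0.06]
turn units [ 0.02  0.03 -0.02]
pred tip [261.7 185.6] joint [260.8 150.2] rim [261.2 212.3]
```

View pics/s3c.png

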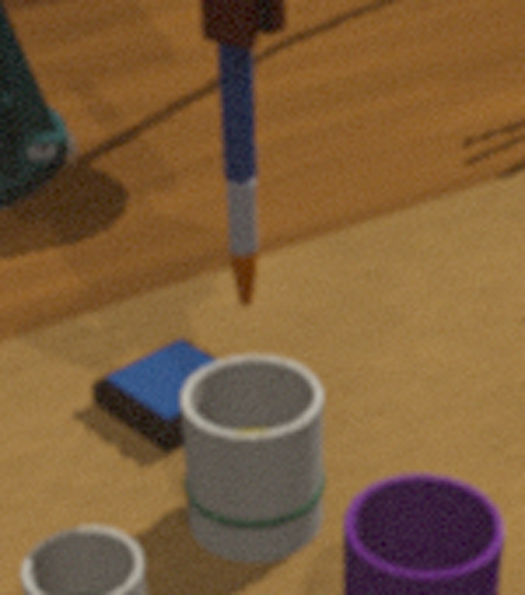

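Tip is at scene (260.3,186.9) and the rim centre at (262,213.4), so the tip is about over the pot, 3 mm off. I'll correct that and descend towards the rim.

Request:
{"op": "send_rows", "data": {
  "motion": [0.05,0.09,0.4,0,0,0,1,0.04,0.09,0.5,0,0,0,1,0,0,0.6,0,0,0,1,0,0,0.6,0,0,0,1,0,0,0.4,0,0,0,1,0,0,0.2,0,0,0,1,0,0,0.1,0,0,0,1,0,0,0,0,0,0,1,0,0,0,0,0,0,1]
}}

```text
t: 11.58
eef_pos: [511.7, -4.0, 172.2]
eef_rot: [[0.9, 0.435, -0.001], [0.435, -0.9, -0.005], [-0.003, 0.004, -1.0]]
contact_force: [-0.2, -0.4, -0.4]
opening: 12.1
finger_force: 19.9
```

```bash
python3 -c "
from h import *
s=sense();p=s['eef_pos'];print(s['t'],p,s['contact_force'],s['finger_force'],s['opening'])"
```

```text
11.575 [511.69519143  -4.00190298 172.21068044] [-0.22851908 -0.40009674 -0.40765651] 19.931385945528746 12.078231731528076
```

Request:
{"op": "send_rows", "data": {
  "motion": [0,0,0.08,0,0,0,1,0,0,0.08,0,0,0,1,0,0,0.08,0,0,0,1,0,0,0,0,0,0,1]
}}

```text
t: 12.08
eef_pos: [511.1, -4.0, 165.6]
eef_rot: [[0.9, 0.435, -0.002], [0.435, -0.9, -0.005], [-0.004, 0.003, -1.0]]
contact_force: [0.4, -0.1, -0.2]
opening: 12.0
finger_force: 19.9
```

Request:
{"op": "send_rows", "data": {
  "motion": [0,0,0.06,0,0,0,1,0,0,0.06,0,0,0,1,0,0,0.06,0,0,0,1,0,0,0,0,0,0,1]
}}

```text
t: 12.58
eef_pos: [511.2, -4.0, 161.2]
eef_rot: [[0.9, 0.435, -0.002], [0.435, -0.9, -0.005], [-0.004, 0.003, -1.0]]
contact_force: [-0.0, -0.5, 0.1]
opening: 12.0
finger_force: 19.9
```

Request:
{"op": "send_rows", "data": {
  "motion": [0,0,0.06,0,0,0,1,0,0,0.06,0,0,0,1,0,0,0.06,0,0,0,1,0,0,0,0,0,0,1]
}}

```text
t: 13.08
eef_pos: [511.1, -4.0, 156.6]
eef_rot: [[0.9, 0.435, -0.002], [0.435, -0.9, -0.005], [-0.004, 0.003, -1.0]]
contact_force: [-0.1, -0.4, -0.2]
opening: 11.7
finger_force: 19.9
```

Request:
{"op": "send_rows", "data": {
  "motion": [0,0,0.06,0,0,0,1,0,0,0.06,0,0,0,1,0,0,0.06,0,0,0,1,0,0,0,0,0,0,1]
}}

```text
t: 13.58
eef_pos: [511.2, -4.0, 152.1]
eef_rot: [[0.9, 0.435, -0.002], [0.435, -0.9, -0.005], [-0.004, 0.003, -1.0]]
contact_force: [0.6, 0.7, 0.2]
opening: 12.1
finger_force: 19.9
```

Request:
{"op": "send_rows", "data": {
  "motion": [0,0,0.06,0,0,0,1,0,0,0.06,0,0,0,1,0,0,0.06,0,0,0,1,0,0,0,0,0,0,1]
}}

```text
t: 14.08
eef_pos: [511.4, -4.1, 147.9]
eef_rot: [[0.9, 0.435, -0.002], [0.435, -0.9, -0.005], [-0.004, 0.003, -1.0]]
contact_force: [-0.7, 0.2, 1.9]
opening: 12.0
finger_force: 19.9
```

Contact has started. Easing further.

Request:
{"op": "send_rows", "data": {
  "motion": [0,0,0.04,0,0,0,1,0,0,0.04,0,0,0,1,0,0,0,0,0,0,1]
}}

```text
t: 14.45
eef_pos: [511.4, -4.1, 145.9]
eef_rot: [[0.9, 0.435, -0.002], [0.435, -0.9, -0.005], [-0.004, 0.003, -1.0]]
contact_force: [-0.6, 0.0, 3.2]
opening: 12.0
finger_force: 19.9
```

Request:
{"op": "send_rows", "data": {
  "motion": [0,0,0.04,0,0,0,1,0,0,0.01,0,0,0,1,0,0,0,0,0,0,1,0,0,0,0,0,0,1]
}}

```text
t: 14.95
eef_pos: [511.4, -4.1, 144.6]
eef_rot: [[0.9, 0.435, -0.002], [0.435, -0.9, -0.005], [-0.004, 0.003, -1.0]]
contact_force: [-0.4, -0.6, 3.9]
opening: 11.9
finger_force: 19.9
```

Request:
{"op": "send_rows", "data": {
  "motion": [0,0,0,0,0,0,1,0,0,0,0,0,0,1]
}}

```text
t: 15.2
eef_pos: [511.4, -4.1, 144.6]
eef_rot: [[0.9, 0.435, -0.002], [0.435, -0.9, -0.005], [-0.004, 0.003, -1.0]]
contact_force: [-0.5, 0.4, 3.8]
opening: 11.8
finger_force: 19.9
```

Pressed and held at about 3.9 N, which is about 5 mm. Lifting and moving to the mug.

Request:
{"op": "send_rows", "data": {
  "motion": [0,0,-0.4,0,0,0,1,0,0,-0.8,0,0,0,1,0,0,-0.9,0,0,0,1,0,0,-0.9,0,0,0,1,0,0,-0.9,0,0,0,1,0,0,-0.3,0,0,0,1,0,0,0,0,0,0,1]
}}

```text
t: 16.08
eef_pos: [511.4, -3.6, 249.6]
eef_rot: [[0.9, 0.435, -0.002], [0.435, -0.9, -0.005], [-0.004, 0.003, -1.0]]
contact_force: [0.7, 0.6, -0.6]
opening: 11.9
finger_force: 19.9
```

Request:
{"op": "send_rows", "data": {
  "motion": [-0.86,0.77,0,0,0,0,1,-0.86,0.77,0,0,0,0,1,-0.86,0.77,0,0,0,0,1,-0.86,0.77,0,0,0,0,1,-0.86,0.77,0,0,0,0,1,-0.86,0.77,0,0,0,0,1,-0.86,0.77,0,0,0,0,1,-0.86,0.77,0,0,0,0,1,-0.86,0.77,0,0,0,0,1,-0.86,0.77,0,0,0,0,1]
}}

```text
t: 17.32
eef_pos: [400.5, -270.7, 249.7]
eef_rot: [[0.9, 0.435, -0.004], [0.435, -0.9, -0.003], [-0.005, 0.001, -1.0]]
contact_force: [-0.4, 0.1, -0.5]
opening: 12.1
finger_force: 19.9
```

Request:
{"op": "send_rows", "data": {
  "motion": [0,0,0,0,0.6,0,1,0,0,0,0,0.6,0,1,0,0,0,0,0.6,0,1,0,0,0,0,0.6,0,1,0,0,0,0,0.6,0,1,0,0,0,0,0,0,1]
}}

```text
t: 18.08
eef_pos: [400.0, -270.2, 249.4]
eef_rot: [[0.826, 0.432, 0.363], [0.395, -0.902, 0.174], [0.403, -0.001, -0.915]]
contact_force: [-0.4, 0.3, -1.1]
opening: 12.0
finger_force: 19.9
```

```bash
python3 -c "
from h import *
s=sense();p=s['eef_pos'];R=s['eef_rot'];print(s['t'],p,R[:,2],s['opening'],s['joint_pos'].round())
c=grab('scene','s4');t=grab('top','t4')
for d in(c,t): print('pred tip',proj(d,p+112*R[:,2]),'joint',proj(d,p+47*R[:,2]),'rim',proj(d,[470.6,-236.2,95]))
a=cv2.resize(c['frame'][150:310,70:190],None,fx=3.3,fy=3.3,interpolation=cv2.INTER_CUBIC)
b=cv2.resize(t['frame'][190:310,340:460],None,fx=3.3,fy=3.3,interpolation=cv2.INTER_CUBIC)
o=np.zeros((528,796,3),np.uint8);o[:a.shape[0],:396]=a;o[:396,400:796]=b;cv2.imwrite('pics/m4.png',o)
"
```

```text
18.075 [ 399.99900127 -270.20140831  249.3804726 ] [ 0.36279378  0.17442162 -0.91540033] 12.035594636079693 [-63.   5. 106.  25.  70.  -7.]
pred tip [ 93.3 206. ] joint [ 69.9 166.1] rim [117.1 240.6]
pred tip [412.3 267.7] joint [428.3 281.8] rim [397.4 252. ]
```

View pics/m4.png

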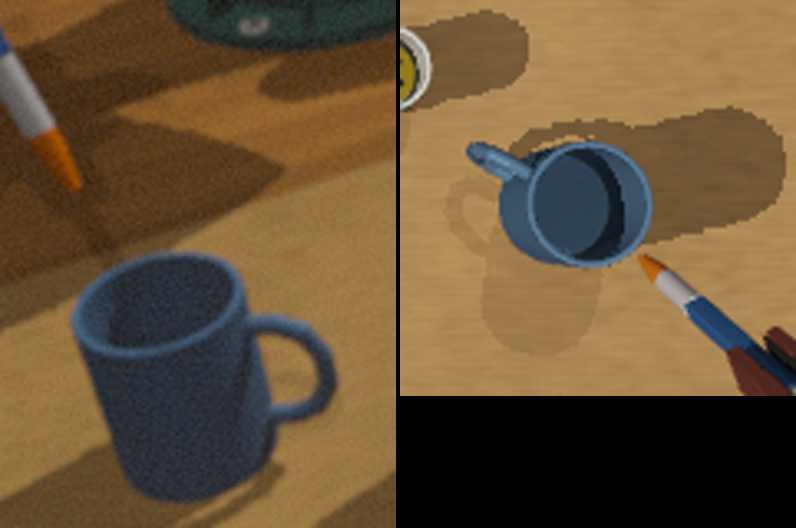

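Both views match predictions within 1.5 px. Tip is at scene (93.3,207.6) and top (413,267.6), with the mug rim at scene (118.2,242.1) and top (397.6,251.8).

```bash
python3 -c "
from h import *
s=sense();d=s['eef_rot'][:,2];u=np.array([.9,.435,0]);T=np.array([470.6,-236.2,5])+16*u;F=T-112*d
print(F);plan(F-112*d);plan(F)"
```

```text
[ 444.37869095 -248.61530734  107.55977144]
shift units [-0.52 -0.04  1.53]
shift units [-0.52 -0.04  6.01]
```

Request:
{"op": "send_rows", "data": {
  "motion": [-0.18,-0.02,0.3,0,0,0,1,-0.17,-0.01,0.5,0,0,0,1,-0.17,-0.01,0.5,0,0,0,1,0,0,0.2,0,0,0,1,0,0,0,0,0,0,1]
}}

```text
t: 18.8
eef_pos: [404.2, -267.8, 210.9]
eef_rot: [[0.823, 0.435, 0.364], [0.399, -0.9, 0.174], [0.403, 0.002, -0.915]]
contact_force: [-0.4, 0.3, -0.9]
opening: 11.9
finger_force: 19.9
```

Request:
{"op": "send_rows", "data": {
  "motion": [0,0,0.4,0,0,0,1,0,0,0.4,0,0,0,1,0,0,0.4,0,0,0,1,0,0,0.4,0,0,0,1,0,0,0.4,0,0,0,1,0,0,0.4,0,0,0,1,0,0,0.4,0,0,0,1,0,0,0,0,0,0,1]
}}

```text
t: 19.8
eef_pos: [429.5, -255.5, 146.5]
eef_rot: [[0.824, 0.435, 0.363], [0.399, -0.9, 0.174], [0.403, 0.002, -0.915]]
contact_force: [1.2, 0.7, -0.2]
opening: 11.8
finger_force: 20.0
```

Request:
{"op": "send_rows", "data": {
  "motion": [0,0,0.3,0,0,0,1,0,0,0.3,0,0,0,1,0,0,0.2,0,0,0,1,0,0,0.1,0,0,0,1,0,0,0,0,0,0,1]
}}

```text
t: 20.42
eef_pos: [437.7, -252.1, 126.5]
eef_rot: [[0.823, 0.435, 0.364], [0.399, -0.9, 0.173], [0.403, 0.003, -0.915]]
contact_force: [1.5, -0.1, -0.5]
opening: 12.0
finger_force: 20.0
```

```bash
python3 -c "
from h import *
s=sense();print(s['t'],s['eef_pos'],s['contact_force']);plan([444.4,-248.6,107.6])"
```

```text
20.425 [ 437.72792693 -252.12561497  126.50010741] [ 1.51524785 -0.12380373 -0.46531566]
shift units [-0.03 -0.01  0.81]
```

Request:
{"op": "send_rows", "data": {
  "motion": [0.06,0,0.15,0,0,0,1,0.04,0,0.15,0,0,0,1,0,0,0.15,0,0,0,1,0,0,0,0,0,0,1]
}}

```text
t: 20.92
eef_pos: [443.9, -249.1, 117.1]
eef_rot: [[0.823, 0.435, 0.364], [0.399, -0.9, 0.173], [0.403, 0.003, -0.915]]
contact_force: [-0.7, -0.3, -0.7]
opening: 11.7
finger_force: 20.0
```

Request:
{"op": "send_rows", "data": {
  "motion": [0,0,0.08,0,0,0,1,0,0,0.08,0,0,0,1,0,0,0,0,0,0,1]
}}

```text
t: 21.3
eef_pos: [445.4, -248.6, 113.7]
eef_rot: [[0.823, 0.435, 0.364], [0.399, -0.9, 0.173], [0.403, 0.003, -0.915]]
contact_force: [0.6, -0.3, 0.3]
opening: 12.1
finger_force: 20.0
```

Request:
{"op": "send_rows", "data": {
  "motion": [0,0,0.06,0,0,0,1,0,0,0.06,0,0,0,1,0,0,0,0,0,0,1]
}}

```text
t: 21.68
eef_pos: [446.6, -248.1, 111.0]
eef_rot: [[0.823, 0.435, 0.364], [0.399, -0.9, 0.173], [0.403, 0.003, -0.915]]
contact_force: [-0.1, -0.3, 0.3]
opening: 11.5
finger_force: 20.0
```

Request:
{"op": "send_rows", "data": {
  "motion": [0,0,0.04,0,0,0,1,0,0,0.04,0,0,0,1,0,0,0,0,0,0,1]
}}

```text
t: 22.05
eef_pos: [447.3, -248.2, 110.0]
eef_rot: [[0.823, 0.435, 0.365], [0.4, -0.9, 0.172], [0.403, 0.004, -0.915]]
contact_force: [-5.5, -0.8, 11.4]
opening: 12.0
finger_force: 20.0
```

Floor reached. Relax slightly, then open.

Request:
{"op": "send_rows", "data": {
  "motion": [0,0,-0.03,0,0,0,1,0,0,0,0,0,0,1,0,0,0,0,0,0,0.8,0,0,0,0,0,0,0.6,0,0,0,0,0,0,0.4,0,0,0,0,0,0,0.3,0,0,0,0,0,0,0.3,0,0,0,0,0,0,0.3,0,0,0,0,0,0,0.3]
}}

```text
t: 23.18
eef_pos: [447.0, -247.9, 110.0]
eef_rot: [[0.823, 0.435, 0.364], [0.399, -0.9, 0.173], [0.403, 0.003, -0.915]]
contact_force: [0.2, -0.2, -0.1]
opening: 61.2
finger_force: 0.0
```

```bash
python3 -c "
from h import *
s=sense();print(s['t'],s['opening'],s['contact_force'])
c=grab('scene','s5');t=grab('top','t5')
a=cv2.resize(c['frame'][130:310,70:190],None,fx=3.3,fy=3.3,interpolation=cv2.INTER_CUBIC)
b=cv2.resize(t['frame'][190:310,340:460],None,fx=3.3,fy=3.3,interpolation=cv2.INTER_CUBIC)
o=np.zeros((594,796,3),np.uint8);o[:a.shape[0],:396]=a;o[:396,400:796]=b;cv2.imwrite('pics/m5.png',o)
"
```

```text
23.175 61.1974702604352 [ 0.1854307  -0.1867347  -0.10269551]
```

Request:
{"op": "send_rows", "data": {
  "motion": [0,0,-0.3,0,0,0,0.1,0,0,-0.5,0,0,0,0,0,0,-0.8,0,0,0,0,0,0,-0.8,0,0,0,0,0,0,-0.9,0,0,0,0,0,0,-0.9,0,0,0,0,0,0,-0.9,0,0,0,0,0,0,-0.5,0,0,0,0,0,0,0,0,0,0,0]
}}

```text
t: 24.4
eef_pos: [396.0, -272.9, 239.0]
eef_rot: [[0.823, 0.434, 0.365], [0.399, -0.901, 0.171], [0.403, 0.006, -0.915]]
contact_force: [-0.1, 0.4, -0.5]
opening: 87.7
finger_force: 0.0
```

```bash
python3 -c "
from h import *
s=sense();print(s['t'],s['eef_pos'],s['opening'],s['contact_force'])
def cap(d,box):
    x0,y0,x1,y1=box;f=d['frame'][y0:y1,x0:x1];h=cv2.cvtColor(f,cv2.COLOR_BGR2HSV)
    out=[]
    for lo,hi in(((0,0,150),(180,50,255)),((112,120,40),(125,255,255)),((100,80,40),(112,255,255))):
        m=cv2.inRange(h,lo,hi);n,l,st,ce=cv2.connectedComponentsWithStats(m)
        out.append([(st[i].tolist(),(ce[i]+[x0,y0]).round(1).tolist()) for i in range(1,n) if st[i,4]>8])
    return out
c=grab('scene','s6');t=grab('top','t6')
for n,d,b in(('scene',c,(60,120,190,320)),('top',t,(350,200,470,320)),('scene0',load('scene0'),(60,120,190,320)),('top0',load('top0'),(350,200,470,320))): print(n,cap(d,b))
"
```

```text
24.4 [ 396.01589019 -272.8889608   239.00787937] 87.73657001665258 [-0.14391121  0.37079325 -0.50830267]
scene [[], [([42, 117, 6, 8, 9], [104.4, 240.3])], [([20, 77, 88, 68, 1030], [111.2, 236.8]), ([84, 135, 19, 24, 101], [149.4, 269.6]), ([76, 138, 6, 4, 10], [138.6, 259.2]), ([60, 142, 5, 5, 10], [121.8, 263.8])]]
top [[([67, 76, 6, 6, 28], [419.7, 278.5])], [], [([11, 33, 60, 47, 1334], [391.8, 252.1])]]
scene0 [[], [], [([33, 109, 72, 34, 538], [119.1, 247.7]), ([85, 134, 20, 26, 91], [150.3, 269.4]), ([59, 140, 8, 9, 19], [122.3, 264.0])]]
top0 [[], [], [([10, 33, 56, 38, 1359], [390.4, 250.7])]]
```

```bash
python3 -c "
from h import *
t=load('top0'); T=np.array([488,-228.4,7])
for z in(145,150,155,160,165): c=atz(t,419.7,278.5,z); print(c,np.linalg.norm(c-T),np.degrees(np.arccos((z-7)/170)))
a=load('t6')['frame'];b=load('t5')['frame']
"
```

```text
[ 420.3 -264.3  145. ] 157.8483449390585 35.73129197996368
[ 420.6 -262.9  150. ] 161.80855972413818 32.73543868813297
[ 420.8 -261.5  155. ] 165.87781647947986 29.47293165849043
[ 421.  -260.1  160. ] 170.00849978751063 25.841932763167126
[ 421.2 -258.7  165. ] 174.19623991349528 21.65669523268248
```

Request:
{"op": "send_rows", "data": {
  "motion": [0,0,0,0,0,0,0,0,0,0,0,0,0,0]
}}

```text
t: 24.75
eef_pos: [395.9, -271.6, 237.4]
eef_rot: [[0.823, 0.435, 0.364], [0.399, -0.9, 0.174], [0.403, 0.002, -0.915]]
contact_force: [0.0, 0.8, -0.1]
opening: 87.9
finger_force: 0.0
```

The cap position fits a 170 mm tool with its tip on the mug floor, leaning about 26° (0.45 rad), and the mug hasn't visibly moved. Handing in.

```bash
python3 -c "
from bench import ctrl
print(ctrl.close_job())"
```

```text
the job is handed in; nothing more can be done
None
```

I pressed the disc in the large white pot with about 3.9 N (about 5 mm), then lowered the tool tip down to the mug floor and released it there. It leans about 26° with the mug upright, and I handed the job in at about 25 s; no verdict came back.

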